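# Walk the vial block round to the fence

### The arm

A 6-joint arm with a two-finger parallel gripper is mounted at the origin on the work surface. World frame = base frame: x ahead of the robot, y to its left, z up, the work surface at z = 0. Lengths are in mm, angles in rad, forces in N, time in s.
With the tool pointing down it reaches from about 350 to 875 mm from the base axis. Payload 4.2 kg.
Tool frame: the origin (TCP) lies midway between the tips of the shut fingers; the grasp point (between the pads) lies 19 mm behind it; z points along the fingers, y is the line along which they close (so a half turn about z gives the same grasp; the last joint's range is limited). The gripper opens to 85 mm and grips with 20 to 120 N. Pads are 22 mm wide; open, the fingers measure 114 mm over their backs; the gripper's body (76 mm by 85 mm) begins 54 mm behind the grasp point. The pads swing forward as they close: fully open they stand 13 mm farther back than shut.
Start: joints at [1.414, 0.385, 0.008, 0, -1.194, -0.259], TCP at [252.418, 571.738, 231.312] pointing down, gripper open.
Joint ranges: [-3.14, 3.14], [-1.21, 2.06], [-1.07, 1.41], [-3.16, 2.05], [-2.99, -0.16], [-3.1, 3.1]. Speed limits (rad/s): [2.79, 2.79, 3.14, 3.14, 3.14, 3.14].

### API

Orientations are given as a unit quaternion [x, y, z, w].
In Python, from bench import arm gives the robot as it stands. The module is installed in compiled form; this text tells all that it offers.
- The arm moves only by the shell command python3 -m handwheel 'ROWS' [OPENING]. ROWS is JSON, a list of rows, each an object of numbers: "x", "y", "z": the shift along the world's x, y, z each as a share of 20 cm, from -1 to 1; "ax", "ay", "az": the turn, a rotation vector about the world's x, y, z each as a share of 90 degrees, from -1 to 1. In form: [{"x": .., "y": .., "z": .., "ax": .., "ay": .., "az": ..}, ...]. A call has exactly 8 rows; each row shifts and turns the commanded pose from where the row before left it; what a row does not reach is not made up. A row lasts 1/10 s, in which the tool goes at most 50 mm and 8.59 degrees, less where a joint would pass 70% of its speed; a pose out of reach is approached as far as the arm can. A call with a number of a shift or a turn outside -1 to 1 is refused whole. A call with a gripper value outside its range is refused whole. OPENING is the opening, from -1 (shut) to 1 (fully open), set as the call begins (- or left out, the last holds). The fingers move at their own pace and stop on an object; the grip force is fixed at half the most. Time passes only in rows, so rows that do not move let the fingers close, or fill a call up. It gives the time, the measured TCP pose, the force, the opening and the grip force at its end, in the units of the state.
- arm.read_state(): the state, without advancing time (a new reading comes with each control period).
- arm.get_image(name): name is "scene" or "side" or "wrist"; returns the picture (420x560x3 uint8, red, green, blue); there is no depth.
- arm.camera_params(name): a dict with "K" (3x3 intrinsics, pixels), "position" and "orientation" of the camera in the world. Camera axes: x right, y down, z forward; pixel columns grow to the right and rows downward; lengths in mm; the calibration is good to about 2 mm. A picture is of the moment at which its call begins: read the wrist's pose just before it. camera_params takes no time and is no camera call; for the wrist camera it gives the pose at the moment of the call.
- arm.job_done(): hands the job in; it is judged then, once.
The state is a dict: "clock": time; "joints": joint angles; "joint_vel": joint speeds; "joint_efforts": joint torques, N m; "position": TCP position; "ee_rot": TCP orientation; "contact_force": force on the tool from outside, world axes, zero at the start; "wrist_torque": the same for the moment, N m; "gripper_width": finger opening in mm; "grasp_force": force on a finger pad.
Only numpy, scipy, OpenCV 4.12 (cv2) and the standard library are available. Lean on these libraries where they do the work, as an engineer would, in place of code of your own. Each camera call takes 0.05 s, during which the arm holds its last target. There are 200 camera calls.

### The job

With the fingertips, push the heavy drilled aluminium block at its corners to walk it round until one of its long sides (either one) lies flush against the face of the low steel stop fence, with neither end of the block sticking out past the ends of the fence. Turn it roughly to face the fence before it touches the fence, and never lift or tip it. Leave the jar, the tube rack and the steel cap where they stand.

Things in the scene. Friction and masses are not known exactly. Their poses are not given: they have to be found in the camera images.
- block: Loose aluminium block, 90 mm along its x, 135 mm along its y, 40 mm high, about 0.9 kg, top drilled with 4 x 7 holes, some with steel caps standing 3.5 mm proud. Slides on the bench under a push of about 4 to 15 N. Origin: centre of underside, z up. Long sides: faces x = -45 and +45 mm; short ends: y = -67.5 and +67.5 mm. Starts in front of the fence, clear of it, 30 to 90 degrees out of line.
- fence: Straight steel stop fence, fixed to the bench, 260 mm along its y, 25 mm high; flange, ribs and screw heads reach 56 mm behind it (+x). Origin: foot of the middle of its plain upright face, which is the plane x = 0, looks to -x (towards the block) and runs from y = -130 to +130 mm. With the block flush, the block's origin is at fence x = -45 mm, y axes parallel (either way round).
- jar: Bystander: clear plastic jar with green cap, 42 mm diameter, 62 mm high, stands upright behind the fence. Origin at the centre of its underside. To be left alone.
- rack: Bystander: empty blue plastic tube rack, 60 mm along its x, 150 mm along its y, 50 mm high, stands on the robot's right of the block. Origin at the centre of its underside. To be left alone.
- cap: Bystander: plain steel cap, a solid disc of 28 mm diameter, 20 mm high, lies flat on the bench on the robot's right of the block. Origin at the centre of its underside. To be left alone.
Things that resemble listed ones, but are neither listed nor needed, are in the scene too. Several things have the shape of the block; the one meant has the colours described above.

How it is judged (in metres and radians):
On the way:
1. the fingers push the block off its centre, towards a corner (hand more than 20 mm from the middle of its length) (contact force between the fingers and block above 1 N and (y of the grasp point in the frame of block above 0.02 m or y of the grasp point in the frame of block below -0.02 m)), for 0.1 s.
At the end, for the whole second after the job is handed in: A long side of the block lies against the fence's face: block centre 40 to 50 mm in front of the face (45 is touching), sides parallel within 0.05 rad, block centre within 65 mm of the fence's middle along the fence, block flat on the bench and at rest (x of block in the frame of fence between -0.05 and -0.04 m and y of block in the frame of fence between -0.065 and 0.065 m and angle between the y axis of block and the y axis of fence, either way round below 0.05 rad and height (world z) of block below 0.004 m and angle between block's own z axis and vertical below 0.04 rad and linear speed of block below 0.01 m/s).
It fails at once if the block is lifted or tipped (underside centre more than 8 mm up, or tilted more than 0.12 rad) (height (world z) of block above 0.008 m or angle between block's own z axis and vertical above 0.12 rad).
It fails at once if the block presses on the fence while its long sides are still more than 0.5 rad (29 degrees) out of line with it (contact force between block and fence above 1 N and angle between the y axis of block and the y axis of fence, either way round above 0.5 rad).
It fails at once if the jar, rack or cap is moved more than 20 mm (distance of any of jar, rack, cap from where it was at the start of the episode above 0.02 m).
It also fails if it takes over 67 s, if anything falls off the work surface, if the arm or the gripper's body presses on something with over 40 N, if the wrist force passes 120 N, or if a joint passes its speed limit or range.

## Working session

There is one attempt and no reset: what is moved stays moved. The work goes in short steps, Python scripts to look and compute and a shell command to move; the robot and the scene stay as the last step left them, time stands still between calls to the robot, and variables do not carry over. Pictures are saved under pics/ and viewed, at most 10 in all, crops included, and the job is handed in when it is done.

```bash
mkdir -p pics; python3 - <<'E'
from bench import arm
import cv2
for n in("scene","side"):
    im=arm.get_image(n); cv2.imwrite(f"pics/{n}0.png",im[:,:,::-1]); p=arm.camera_params(n); print(n,p)
s=arm.read_state();print(s["clock"],s["position"],s["ee_rot"])
E
```

```text
scene {'K': array([[456.77927226,   0.        , 274.58489594],
       [  0.        , 456.77927226, 213.24475276],
       [  0.        ,   0.        ,   1.        ]]), 'position': array([1122.13998119, -195.40272507, 1073.54449276]), 'orientation': array([ 0.80975797,  0.52597239, -0.14823092, -0.21371165])}
side {'K': array([[540.23988908,   0.        , 281.63419511],
       [  0.        , 540.23988908, 206.66957167],
       [  0.        ,   0.        ,   1.        ]]), 'position': array([  -1.29015705, -618.60241553,  777.28611284]), 'orientation': array([ 0.85114042, -0.32213638,  0.14415999, -0.38859495])}
0.1 [252.20104867 571.2955279  230.33460507] [ 9.78458314e-01 -2.06442176e-01 -1.38015601e-04  9.67909536e-04]
```

View pics/scene0.png

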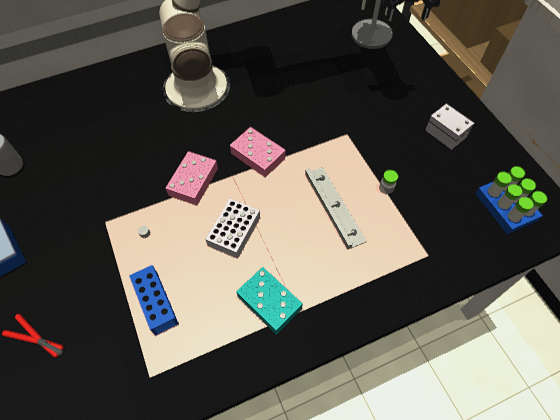

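View pics/side0.png

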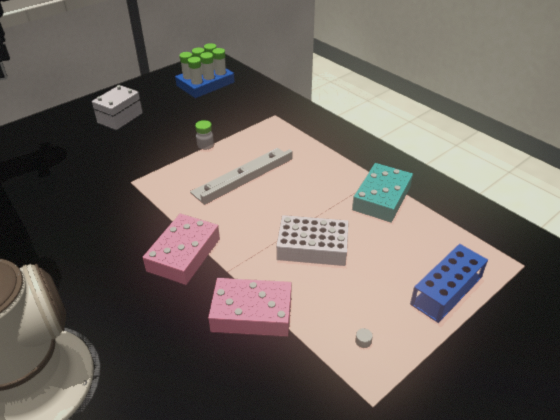

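The aluminium block is at scene (233,227), the fence at (337,207), the rack at (153,298) and the cap at (143,231). I'll enlarge that area to get corners.

```bash
python3 - <<'E'
import cv2
a=cv2.imread("pics/scene0.png")[155:260,195:375]; cv2.imwrite("pics/c1.png",cv2.resize(a,None,fx=4.4,fy=4.4,interpolation=cv2.INTER_CUBIC))
a=cv2.imread("pics/side0.png")[135:275,180:360]; cv2.imwrite("pics/c2.png",cv2.resize(a,None,fx=4,fy=4,interpolation=cv2.INTER_CUBIC))
E
```

```text
(no output)
```

View pics/c1.png

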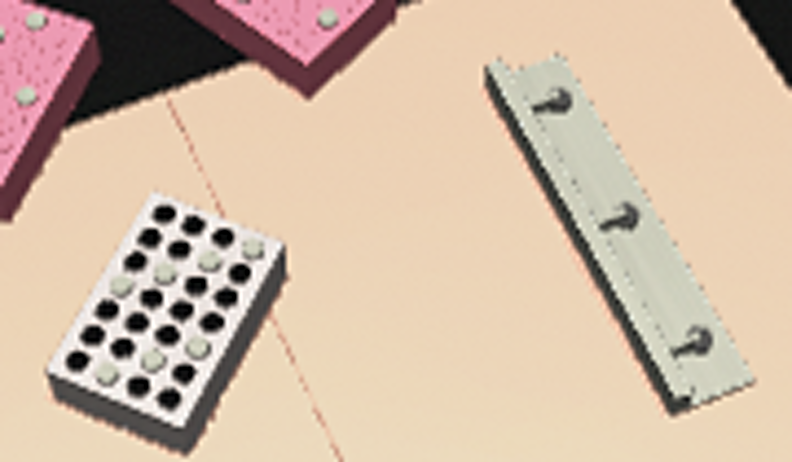

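View pics/c2.png

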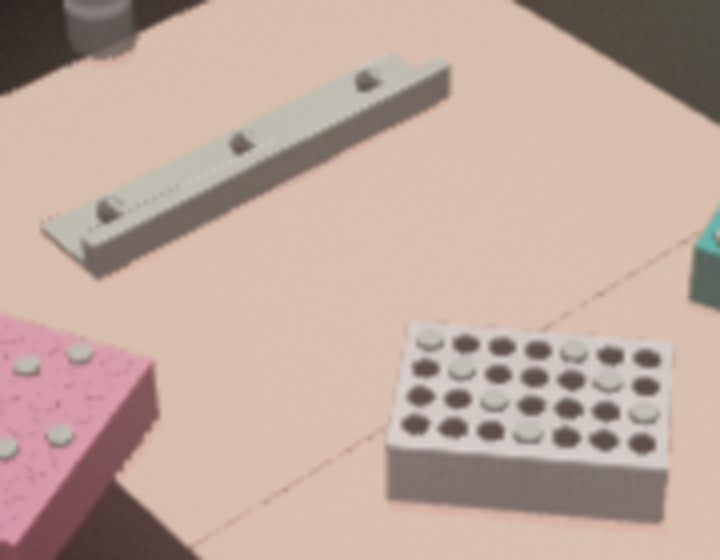

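Scene crop: block top corners (155,193), (285,243), (185,427), (50,375); fence face foot (488,88)–(670,415). Side crop: block top corners (409,322), (674,342), (666,466), (388,447); fence foot (100,277)–(450,96), top edge (84,240)–(449,66).

```bash
cat > h.py <<'E'
import numpy as np
from bench import arm
from scipy.spatial.transform import Rotation as R
def ray(n,px,z):
    p=arm.camera_params(n); d=R.from_quat(p["orientation"]).apply(np.linalg.solve(p["K"],[px[0],px[1],1]))
    o=p["position"]; return (o+d*(z-o[2])/d[2])[:2]
E
python3 - <<'E'
from h import *
np.set_printoptions(precision=1,suppress=True)
S=lambda p:(p[0]/4.4+195,p[1]/4.4+155)
D=lambda p:(p[0]/4+180,p[1]/4+135)
for n,f,c in(("scene",S,[(155,193),(285,243),(185,427),(50,375)]),("side",D,[(409,322),(674,342),(666,466),(388,447)])):
    P=np.array([ray(n,f(p),40) for p in c]); print(n,P.tolist(),P.mean(0)); e=P-np.roll(P,-1,0); print(np.linalg.norm(e,axis=1),np.degrees(np.arctan2(e[:,1],e[:,0])))
for n,f,z,c in(("scene",S,0,[(488,88),(670,415)]),("side",D,0,[(100,277),(450,96)]),("side",D,25,[(84,240),(449,66)]),("scene",S,25,[(486,68),(674,403)])):
    P=np.array([ray(n,f(p),z) for p in c]);e=P[1]-P[0];print(n,z,P.tolist(),P.mean(0),np.linalg.norm(e),np.degrees(np.arctan2(e[1],e[0])))
print(ray("scene",(143,231),20),ray("scene",(153,290),50),ray("scene",(285,177.0),0),ray("scene",(265,177.0),0),ray("scene",(191,201),0),ray("scene",(240,295),40))
E
```

```text
scene [[477.1849871031476, -58.20108207690217], [542.1054066969707, 0.10459846653307636], [630.5201864325179, -98.69745008365088], [567.8197376304989, -157.74617684243137]] [554.4 -78.6]
[ 87.3 132.6  86.1 134.6] [-138.1  131.8   43.3  -47.7]
side [[538.3521553861547, -1.3858730649930067], [628.2726975408301, -101.54306528969653], [561.9183804186212, -158.96140106887975], [471.65625797690217, -61.873517223214435]] [550.  -80.9]
[134.6  87.7 132.6  90. ] [ 131.9   40.9  -47.1 -137.8]
scene 0 [[466.2338791411231, 173.02505753501865], [721.370367464991, 168.94096757795197]] [593.8 171. ] 255.16917420607956 -0.9170822078546441
side 0 [[464.8379029715069, 173.16620106940297], [722.5123976288014, 170.0847324056964]] [593.7 171.6] 257.6929192779994 -0.6851540878513122
side 25 [[461.23371483829203, 178.85794445740464], [719.3082803542721, 167.7520597571047]] [590.3 173.3] 258.31341823691287 -2.4641248804308744
scene 25 [[467.0251326258375, 170.0104342826875], [724.886636592318, 166.19918146558277]] [596.  168.1] 257.88966802857993 -0.8467832481361259
[ 463.2 -299.9] [ 646.  -317.9] [447.9 115.8] [424.4  63.9] [ 413.9 -154.6] [ 738.1 -133.3]
```

Both views agree. The fence face is centred at about (594,171), running along world x at about -1° and facing -y. The block is at about (552,-80) with its long axis at -48°, so it needs +47°. The plan is to push with shut fingers near corner (565,-158), then push flat with both fingers open. First I move above the start point.

```bash
python3 -m handwheel '[{"x":0.084,"y":-0.23,"z":0,"ax":0,"ay":0,"az":-0.0465},{"x":0.084,"y":-0.23,"z":0,"ax":0,"ay":0,"az":-0.0465},{"x":0.084,"y":-0.23,"z":0,"ax":0,"ay":0,"az":-0.0465},{"x":0.084,"y":-0.23,"z":0,"ax":0,"ay":0,"az":-0.0465},{"x":0.084,"y":-0.23,"z":0,"ax":0,"ay":0,"az":-0.0465},{"x":0.084,"y":-0.23,"z":0,"ax":0,"ay":0,"az":-0.0465},{"x":0.084,"y":-0.23,"z":0,"ax":0,"ay":0,"az":-0.0465},{"x":0.084,"y":-0.23,"z":0,"ax":0,"ay":0,"az":-0.0465}]' -1
python3 -m handwheel '[{"x":0.084,"y":-0.23,"z":0,"ax":0,"ay":0,"az":-0.0465},{"x":0.084,"y":-0.23,"z":0,"ax":0,"ay":0,"az":-0.0465},{"x":0.084,"y":-0.23,"z":0,"ax":0,"ay":0,"az":-0.0465},{"x":0.084,"y":-0.23,"z":0,"ax":0,"ay":0,"az":-0.0465},{"x":0.084,"y":-0.23,"z":0,"ax":0,"ay":0,"az":-0.0465},{"x":0.084,"y":-0.23,"z":0,"ax":0,"ay":0,"az":-0.0465},{"x":0.084,"y":-0.23,"z":0,"ax":0,"ay":0,"az":-0.0465},{"x":0.084,"y":-0.23,"z":0,"ax":0,"ay":0,"az":-0.0465}]'
python3 -m handwheel '[{"x":0,"y":0,"z":0,"ax":0,"ay":0,"az":0},{"x":0,"y":0,"z":0,"ax":0,"ay":0,"az":0},{"x":0,"y":0,"z":0,"ax":0,"ay":0,"az":0},{"x":0,"y":0,"z":0,"ax":0,"ay":0,"az":0},{"x":0,"y":0,"z":0,"ax":0,"ay":0,"az":0},{"x":0,"y":0,"z":0,"ax":0,"ay":0,"az":0},{"x":0,"y":0,"z":0,"ax":0,"ay":0,"az":0},{"x":0,"y":0,"z":0,"ax":0,"ay":0,"az":0}]'
```

```text
clock: 0.9
position: [386.8, 201.7, 231.2]
ee_rot: [0.877, -0.481, -0.0, 0.0]
contact_force: [1.5, 0.5, 0.8]
gripper_width: 0.1
grasp_force: 0.0
clock: 1.7
position: [521.3, -166.3, 231.0]
ee_rot: [-0.701, 0.713, 0.0, -0.0]
contact_force: [1.2, 1.3, 0.8]
gripper_width: -0.3
grasp_force: 0.0
clock: 2.5
position: [521.2, -163.9, 231.5]
ee_rot: [-0.702, 0.712, -0.0, 0.0]
contact_force: [-0.4, -0.9, -1.1]
gripper_width: -0.1
grasp_force: 0.0
```

```bash
python3 -m handwheel '[{"x":0,"y":-0.07,"z":-0.2,"ax":0,"ay":0,"az":0},{"x":0,"y":0,"z":-0.24,"ax":0,"ay":0,"az":0},{"x":0,"y":0,"z":-0.24,"ax":0,"ay":0,"az":0},{"x":0,"y":0,"z":-0.24,"ax":0,"ay":0,"az":0},{"x":0,"y":0,"z":-0.18,"ax":0,"ay":0,"az":0},{"x":0,"y":0,"z":0,"ax":0,"ay":0,"az":0},{"x":0,"y":0,"z":0,"ax":0,"ay":0,"az":0},{"x":0,"y":0,"z":0,"ax":0,"ay":0,"az":0}]'
python3 -m handwheel '[{"x":0.037,"y":0.034,"z":0,"ax":0,"ay":0,"az":0},{"x":0.037,"y":0.034,"z":0,"ax":0,"ay":0,"az":0},{"x":0.037,"y":0.034,"z":0,"ax":0,"ay":0,"az":0},{"x":0.03,"y":0.03,"z":0,"ax":0,"ay":0,"az":0},{"x":0.03,"y":0.03,"z":0,"ax":0,"ay":0,"az":0},{"x":0.03,"y":0.03,"z":0,"ax":0,"ay":0,"az":0},{"x":0.03,"y":0.035,"z":0,"ax":0,"ay":0,"az":0},{"x":0.03,"y":0.035,"z":0,"ax":0,"ay":0,"az":0}]'
python3 - <<'E'
from h import *
import cv2
a=arm.get_image("scene")[155:305,195:375,::-1]; cv2.imwrite("pics/c3.png",cv2.resize(a,None,fx=4,fy=4,interpolation=cv2.INTER_CUBIC))
E
```

```text
clock: 3.3
position: [523.3, -178.4, 13.6]
ee_rot: [-0.702, 0.712, -0.002, 0.001]
contact_force: [1.0, 0.2, 0.1]
gripper_width: -0.1
grasp_force: 0.0
clock: 4.1
position: [574.5, -126.4, 12.5]
ee_rot: [-0.702, 0.712, -0.001, -0.0]
contact_force: [-1.2, -5.8, 3.6]
gripper_width: -0.1
grasp_force: 3.1
```

View pics/c3.png

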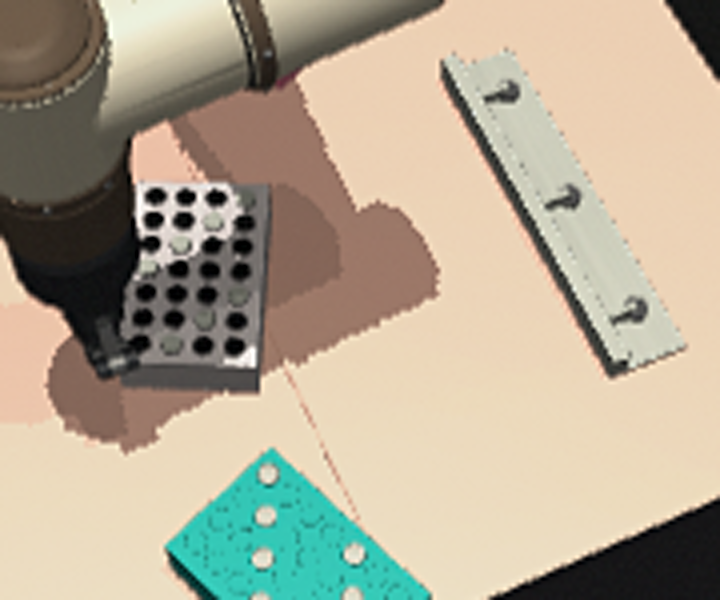

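The block is turning. Its far long edge is now at crop (269,185)–(258,367), with the near end corner at (123,362).

```bash
python3 - <<'E'
from h import *
P=np.array([ray("scene",(u/4+195,v/4+155),40) for u,v in[(269,185),(258,367),(123,362)]]);e=P[1]-P[0]
print(P.round(),np.degrees(np.arctan2(e[1],e[0])),np.linalg.norm(e),(P[0]+P[2])/2)
E
```

```text
[[ 519.   17.]
 [ 640.  -42.]
 [ 602. -118.]] -25.92714615915935 134.2156593973151 [560.59904576 -50.59824377]
```

```bash
python3 -m handwheel '[{"x":0.027,"y":0.017,"z":0,"ax":0,"ay":0,"az":0},{"x":0.026,"y":0.018,"z":0,"ax":0,"ay":0,"az":0},{"x":0.025,"y":0.02,"z":0,"ax":0,"ay":0,"az":0},{"x":0.024,"y":0.021,"z":0,"ax":0,"ay":0,"az":0},{"x":0.023,"y":0.023,"z":0,"ax":0,"ay":0,"az":0},{"x":0.02,"y":0.025,"z":0,"ax":0,"ay":0,"az":0},{"x":0.018,"y":0.025,"z":0,"ax":0,"ay":0,"az":0},{"x":0.015,"y":0.025,"z":0,"ax":0,"ay":0,"az":0}]'
python3 -m handwheel '[{"x":0,"y":0,"z":0,"ax":0,"ay":0,"az":0},{"x":0,"y":-0.1,"z":0,"ax":0,"ay":0,"az":0},{"x":0,"y":-0.1,"z":0,"ax":0,"ay":0,"az":0},{"x":-0.06,"y":-0.1,"z":0,"ax":0,"ay":0,"az":0},{"x":-0.07,"y":0,"z":0,"ax":0,"ay":0,"az":0},{"x":-0.07,"y":0,"z":0,"ax":0,"ay":0,"az":0},{"x":0,"y":0,"z":0,"ax":0,"ay":0,"az":0},{"x":0,"y":0,"z":0,"ax":0,"ay":0,"az":0}]'
python3 - <<'E'
from h import *
import cv2
a=arm.get_image("scene")[155:305,195:375,::-1]; cv2.imwrite("pics/c4.png",cv2.resize(a,None,fx=4,fy=4,interpolation=cv2.INTER_CUBIC))
E
```

```text
clock: 4.95
position: [609.6, -91.1, 11.8]
ee_rot: [-0.702, 0.712, -0.0, -0.0]
contact_force: [-0.3, -4.2, 2.8]
gripper_width: 0.1
grasp_force: 2.6
clock: 5.75
position: [570.0, -150.6, 11.4]
ee_rot: [-0.702, 0.712, -0.0, 0.001]
contact_force: [0.6, -0.1, 0.6]
gripper_width: 0.2
grasp_force: 0.0
```

View pics/c4.png

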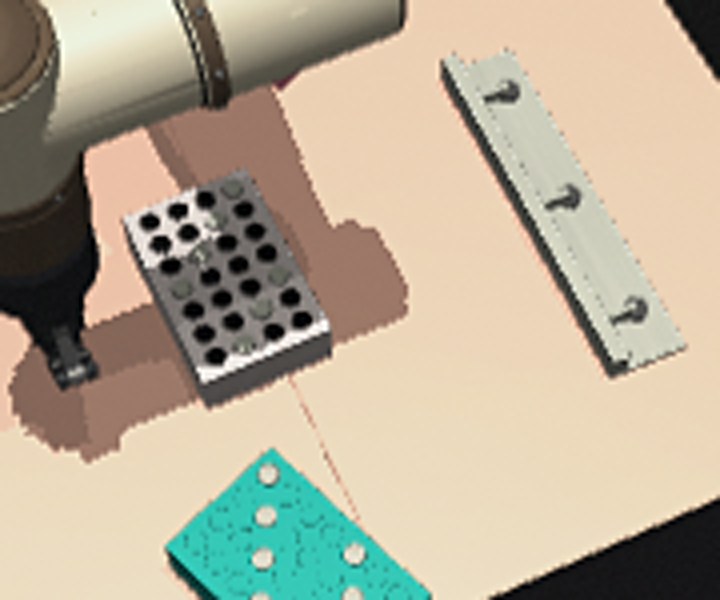

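The block is nearly parallel now, with top corners at crop (248,169), (330,325), (207,383), (124,217).

```bash
python3 - <<'E'
from h import *
P=np.array([ray("scene",(u/4+195,v/4+155),40) for u,v in[(248,169),(330,325),(207,383),(124,217)]])
for e in(P[1]-P[0],P[2]-P[3]):print(np.degrees(np.arctan2(e[1],e[0])),np.linalg.norm(e))
print(P.round(),P.mean(0))
E
```

```text
1.0893908551428733 129.52543449186075
2.002202904754395 134.47785927869782
[[502.   9.]
 [631.  11.]
 [637. -75.]
 [503. -80.]] [568.3149227  -33.68899538]
```

```bash
python3 -m handwheel '[{"x":0,"y":0,"z":0,"ax":0,"ay":0,"az":0},{"x":0,"y":0,"z":0,"ax":0,"ay":0,"az":0},{"x":0,"y":0,"z":0,"ax":0,"ay":0,"az":0},{"x":0,"y":0,"z":0,"ax":0,"ay":0,"az":0},{"x":0,"y":0,"z":0,"ax":0,"ay":0,"az":0},{"x":0,"y":0,"z":-0.05,"ax":0,"ay":0,"az":0},{"x":0,"y":0.1,"z":0,"ax":0,"ay":0,"az":0},{"x":0,"y":0.1,"z":0,"ax":0,"ay":0,"az":0}]' 1
python3 -m handwheel '[{"x":0,"y":0.06,"z":0,"ax":0,"ay":0,"az":0},{"x":0,"y":0.06,"z":0,"ax":0,"ay":0,"az":0},{"x":0,"y":0.06,"z":0,"ax":0,"ay":0,"az":0},{"x":0,"y":0.06,"z":0,"ax":0,"ay":0,"az":0},{"x":0,"y":0.06,"z":0,"ax":0,"ay":0,"az":0},{"x":0,"y":0.06,"z":0,"ax":0,"ay":0,"az":0},{"x":0,"y":0.06,"z":0,"ax":0,"ay":0,"az":0},{"x":0,"y":0.06,"z":0,"ax":0,"ay":0,"az":0}]'
```

```text
clock: 6.6
position: [568.4, -111.1, 0.2]
ee_rot: [-0.702, 0.712, 0.001, -0.001]
contact_force: [0.4, 1.4, 0.1]
gripper_width: 85.3
grasp_force: 0.0
clock: 7.4
position: [568.8, -14.1, 1.2]
ee_rot: [-0.702, 0.712, 0.0, -0.0]
contact_force: [-0.3, -2.9, -3.1]
gripper_width: 85.4
grasp_force: 1.8
```

```bash
python3 -m handwheel '[{"x":0,"y":0.05,"z":0,"ax":0,"ay":0,"az":0},{"x":0,"y":0.05,"z":0,"ax":0,"ay":0,"az":0},{"x":0,"y":0.05,"z":0,"ax":0,"ay":0,"az":0},{"x":0,"y":0.05,"z":0,"ax":0,"ay":0,"az":0},{"x":0,"y":0.05,"z":0,"ax":0,"ay":0,"az":0},{"x":0,"y":0.05,"z":0,"ax":0,"ay":0,"az":0},{"x":0,"y":0.03,"z":0,"ax":0,"ay":0,"az":0},{"x":0,"y":0.02,"z":0,"ax":0,"ay":0,"az":0}]'
python3 -m handwheel '[{"x":0,"y":0.01,"z":0,"ax":0,"ay":0,"az":0},{"x":0,"y":0.01,"z":0,"ax":0,"ay":0,"az":0},{"x":0,"y":0.01,"z":0,"ax":0,"ay":0,"az":0},{"x":0,"y":0.01,"z":0,"ax":0,"ay":0,"az":0},{"x":0,"y":0.01,"z":0,"ax":0,"ay":0,"az":0},{"x":0,"y":0.01,"z":0,"ax":0,"ay":0,"az":0},{"x":0,"y":0,"z":0,"ax":0,"ay":0,"az":0},{"x":0,"y":0,"z":0,"ax":0,"ay":0,"az":0}]'
```

```text
clock: 8.2
position: [569.0, 55.6, 1.3]
ee_rot: [-0.702, 0.712, -0.0, -0.0]
contact_force: [-0.9, -3.1, -2.4]
gripper_width: 85.4
grasp_force: 2.0
clock: 9.0
position: [569.1, 67.2, 1.3]
ee_rot: [-0.702, 0.712, 0.0, 0.0]
contact_force: [-0.5, -2.1, -1.5]
gripper_width: 85.3
grasp_force: 1.1
```

Not yet touching. I'll creep on and watch the force.

```bash
python3 -m handwheel '[{"x":0,"y":0.005,"z":0,"ax":0,"ay":0,"az":0},{"x":0,"y":0.005,"z":0,"ax":0,"ay":0,"az":0},{"x":0,"y":0.005,"z":0,"ax":0,"ay":0,"az":0},{"x":0,"y":0.005,"z":0,"ax":0,"ay":0,"az":0},{"x":0,"y":0,"z":0,"ax":0,"ay":0,"az":0},{"x":0,"y":0,"z":0,"ax":0,"ay":0,"az":0},{"x":0,"y":0,"z":0,"ax":0,"ay":0,"az":0},{"x":0,"y":0,"z":0,"ax":0,"ay":0,"az":0}]'
python3 - <<'E'
from h import *
import cv2
a=arm.get_image("scene")[155:260,225:375,::-1]; cv2.imwrite("pics/c5.png",cv2.resize(a,None,fx=5,fy=5,interpolation=cv2.INTER_CUBIC))
E
```

```text
clock: 9.8
position: [569.2, 68.8, 1.5]
ee_rot: [-0.703, 0.711, -0.001, -0.001]
contact_force: [2.9, -12.4, -1.0]
gripper_width: 85.1
grasp_force: 6.3
```

View pics/c5.png

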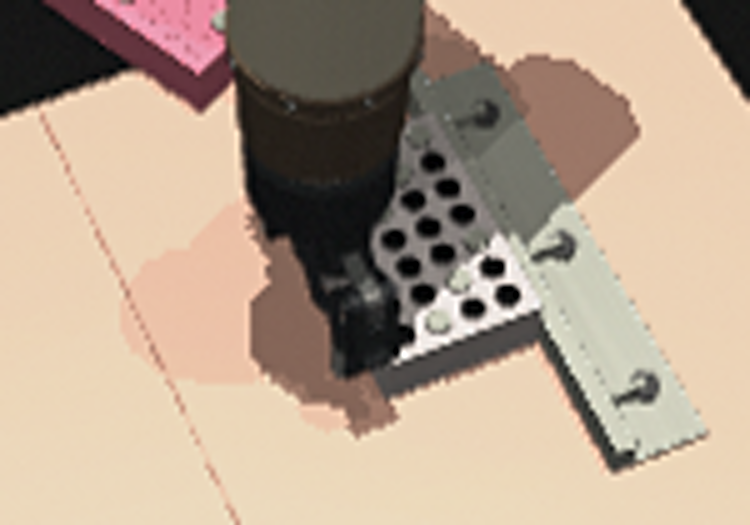

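The block reaches the fence at tool y of about 68.5, which matches the 70 I expected, and the force has risen to 12 N. I'll press a little more to seat it, then back off.

```bash
python3 -m handwheel '[{"x":0,"y":0.008,"z":0,"ax":0,"ay":0,"az":0},{"x":0,"y":0.008,"z":0,"ax":0,"ay":0,"az":0},{"x":0,"y":0,"z":0,"ax":0,"ay":0,"az":0},{"x":0,"y":0,"z":0,"ax":0,"ay":0,"az":0},{"x":0,"y":0,"z":0,"ax":0,"ay":0,"az":0},{"x":0,"y":0,"z":0,"ax":0,"ay":0,"az":0},{"x":0,"y":0,"z":0,"ax":0,"ay":0,"az":0},{"x":0,"y":0,"z":0,"ax":0,"ay":0,"az":0}]'
python3 -m handwheel '[{"x":0,"y":-0.02,"z":0,"ax":0,"ay":0,"az":0},{"x":0,"y":-0.15,"z":0,"ax":0,"ay":0,"az":0},{"x":0,"y":-0.25,"z":0,"ax":0,"ay":0,"az":0},{"x":0,"y":-0.25,"z":0.0,"ax":0,"ay":0,"az":0},{"x":0,"y":-0.25,"z":0,"ax":0,"ay":0,"az":0},{"x":0,"y":0,"z":0.2,"ax":0,"ay":0,"az":0},{"x":0,"y":0,"z":0.2,"ax":0,"ay":0,"az":0},{"x":0,"y":0,"z":0,"ax":0,"ay":0,"az":0}]'
python3 - <<'E'
from h import *
import cv2
a=arm.get_image("scene")[155:260,225:375,::-1]; cv2.imwrite("pics/c6.png",cv2.resize(a,None,fx=5,fy=5,interpolation=cv2.INTER_CUBIC))
E
```

```text
clock: 10.65
position: [569.2, 69.0, 1.7]
ee_rot: [-0.703, 0.711, -0.001, -0.003]
contact_force: [4.8, -24.8, -0.9]
gripper_width: 85.1
grasp_force: 12.5
clock: 11.45
position: [574.5, -109.9, 87.9]
ee_rot: [-0.703, 0.712, -0.005, 0.005]
contact_force: [0.8, 0.6, -0.2]
gripper_width: 85.3
grasp_force: 0.0
```

View pics/c6.png

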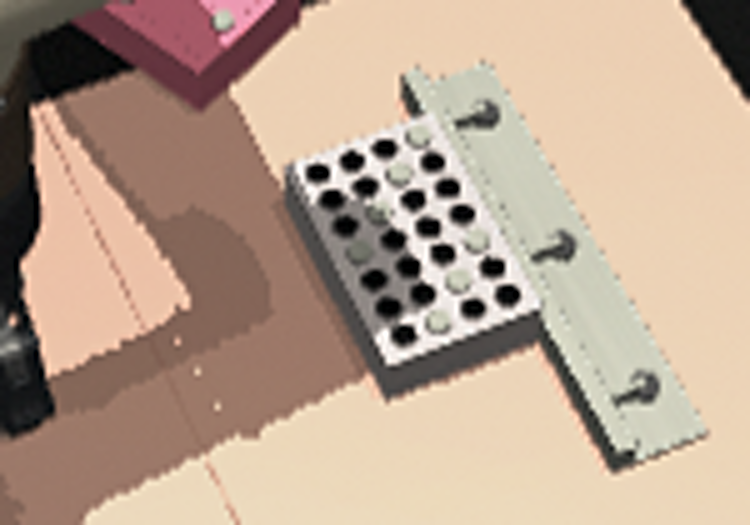

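The block's long side lies along the fence face, from crop (430,115) to (541,310). Both ends are inside the fence ends, and it held firm under a 25 N press.

```bash
python3 - <<'E'
from h import *
P=np.array([ray("scene",(u/5+225,v/5+155),40) for u,v in[(541,305),(388,367),(288,165)]]);e=P[1]-P[2]
print((P[0]+P[2])/2,np.degrees(np.arctan2(e[1],e[0])))
print(arm.job_done())
E
```

```text
[569.97367691 125.52947963] -1.7623628317211892
the job is handed in; nothing more can be done
None
```

The block is flush against the fence and the job is handed in at about 11.5 s. Measured just before, its centre was about 45 mm in front of the face, about 24 mm off the fence's middle and within about 1° of parallel; I did not re-measure the jar, rack or cap, but the arm never went near them low down.

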